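# Hang the supply bracket on the test stand's studs and lock it

### The job

Hang the transformer bracket on the grey test stand: swing the red keeper up out of the way, press the large ends of both keyholes over the two stud heads until the plate is against the panel, then slide the bracket down until both studs sit fully home in the narrow ends of the slots. Let go of the bracket, then swing the keeper back down flat above its shoulder so that it cannot lift off. Leave the flask, the jar and the spool where they stand.

Things in the scene. Friction and masses are not known exactly. Their poses are not given: they have to be found in the camera images.
- bracket: loose upright bracket, 0.6 kg: metal back plate 110 wide, 150 high, 4 mm thick (x -4 to 0), foot to x = -68 with a transformer, white terminal strip, black grip on top. Origin: middle of the lower edge of the back face; x out of the back (to the stand when hung), y its left, z up. Keyholes at y = +-32 mm: round 25 mm hole centred 100 mm up, slot 11 mm wide running up from it. Back is flat
- bracket_grip (a point): centre of the black grip: an upright flat bar 12 mm thick (x), 40 mm long (y), reaching from 150 to 184 mm above the foot, at bracket x = -30, y = 0; this point is 172 mm up. Pinch it from above across its 12 mm. The bracket starts just behind the blue bench vice, which is 152 mm high and reaches back to x = 0.48 m, between y = -0.13 and +0.02 m
- slot_left (a point): point in the left keyhole (bracket y = +32, x = -2 mm, mid plate) where the stud's axis lies when it sits home at the top of the narrow slot: 122 mm up the plate, 22 mm above the centre of the large end
- slot_right (a point): the same point of the right keyhole (bracket y = -32 mm)
- stand: grey steel stand, fixed: 10 mm base plate (x -30 to +65 mm), upright panel 180 mm high, y -118 to +66, its face at x = 0. Origin on the desk below the face, midway between the studs; x into the panel (the way to press), y the stand's left, z up. A bracket hung home has the stand's yaw, its origin 28 mm above the desk and its back 0 to 3 mm from the face
- stud_left (a point): left shoulder stud (stand y = +32 mm, 150 mm up): the point on its axis midway along the shank, 3.5 mm in front of the panel's face. Shank 8 mm diameter and 7 mm long, then a domed head 16 mm in diameter and 5 mm thick, whose front is 12 mm from the panel
- stud_right (a point): the same point of the right stud (stand y = -32 mm)
- keeper (a joint): angle (rad) of the red keeper arm on a friction hinge at the panel's upper right corner; it stays where left, 1.5 N at its peg moves it. 0 = shut: level, pointing to the stand's left, 3 mm above the right shoulder of a bracket hung home. Grows as it swings up: 1.57 upright and clear, stop at 1.75. Starts shut or a little open, in the bracket's way
- keeper_peg (a point): middle of the black peg on the 66 mm long keeper arm: 12 mm diameter, 38 mm long, standing out along stand -x (12 to 50 mm in front of the panel). 48 mm from the hinge axis; shut, it is at stand y = -56, 187 mm up. It can be pinched lightly from above across stand y and carried round in an arc (it must turn between the fingers), or pushed
- keeper_hinge (a point): point on the keeper's hinge axis (which runs along stand x) level with the peg's middle: stand x = -32, y = -104 mm, 187 mm up
- flask: bystander: square green flask with a yellow cap, 56 x 56 x 107 mm; origin at the centre of its underside
- jar: bystander: round jar with a blue lid, 66 mm diameter, 62 mm high; origin at the centre of its underside
- spool: bystander: spool of solder with blue flanges, 50 mm diameter, 30 mm high, lying flat; origin at the centre of its underside

How it is judged:
By the outcome, as a careful person would: the job done as asked, in the order asked, and still so for the second after the job is handed in, with the robot touching nothing.
It also fails if it takes over 66 s, if anything falls off the work surface, if the arm or the gripper's body presses on something with over 40 N, if the wrist force passes 120 N, or if a joint passes its speed limit or range.

### The arm

A 6-joint arm with a two-finger parallel gripper is mounted at the origin on a cart in front of the work surface, level with it; the furniture and walls round the work are solid. World frame = base frame: x ahead of the robot, y to its left, z up, the work surface at z = 0. Lengths are in m, angles in rad, forces in N, time in s.
With the tool pointing down it reaches from about 0.4 to 0.925 m from the base axis. Payload 3.4 kg.
Tool frame: the origin (TCP) lies between the finger pads; the fingertips stand 17 mm ahead of it and the grasp point (between the pads) lies 2 mm behind it; z points along the fingers, y is the line along which they close (so a half turn about z gives the same grasp; the last joint's range is limited). The gripper opens to 85 mm and grips with 20 to 120 N. Pads are 22 mm wide; open, the fingers measure 114 mm over their backs; the gripper's body (76 mm by 85 mm) begins 54 mm behind the grasp point. The pads swing forward as they close: fully open they stand 13 mm farther back than shut.
Start: joints at [-1.236, 0.307, 1.506, -0, 1.328, -0.073], TCP at [0.229, -0.528, 0.248] pointing down, gripper open.
Joint ranges: [-3.12, 3.12], [-1.05, 2.28], [0.14, 2.33], [-1.42, 4.57], [0.1, 2.73], [-2.68, 2.68]. Speed limits (rad/s): [2.57, 2.57, 3.14, 3.14, 3.14, 3.14].

### API

Orientations are given as a rotation vector (axis times angle).
In Python, from rig import readout, grab_frame, env gives the robot as it stands.
- The arm moves only by the shell command python3 -m crank 'ROWS'. ROWS is JSON, a list of rows, each a list of 5 numbers: the opening, from 0 (shut) to 1 (fully open), then the shift along the tool's x, y, z in m, then the turn about the tool's z in degrees. In form: [[grip, dx, dy, dz, spin], ...]. A call has 1 to 12 rows; each row shifts and turns the commanded pose from where the row before left it, along the tool's axes as they then stand; what a row does not reach is not made up. A row lasts 1/12 s, in which the tool goes at most 41.7 mm and 7.16 degrees, less where a joint would pass 70% of its speed; a pose out of reach is approached as far as the arm can. A call is refused whole if a number of a shift passes 0.0417 or a number of a turn 7.16, either way. A call with a gripper value outside its range is refused whole. The fingers move at their own pace and stop on an object; the grip force is fixed at half the most. Time passes only in rows, so rows that do not move let the fingers close. It gives the time, the measured TCP pose, the force, the opening and the grip force at its end, in the units of the state.
- readout.sense(): the state, without advancing time (a new reading comes with each control period).
- grab_frame(name): name is "scene" or "top" or "wrist"; returns a dict with "pixels" (480x640x3 uint8, red, green, blue), "intrinsics" (3x3 intrinsics, pixels), "D" ([k1, k2, p1, p2, k3] as OpenCV has them; the pictures are not rectified), "xyz" and "orientation" of the camera in the world; the wrist camera has in their place "mount" (4x4, takes a point from camera to tool coordinates, whose origin is the TCP and whose axes are the flange's). Camera axes: x right, y down, z forward; pixel columns grow to the right and rows downward; lengths in m; the calibration is good to about 2 mm. A picture is of the moment at which its call begins: read the wrist's pose just before it. There is no depth.
- env.close_job(): hands the job in; it is judged then, once.
The state is a dict: "clock": time; "qpos": joint angles; "dq": joint speeds; "effort": joint torques, N m; "position": TCP position; "tcp_rot": TCP orientation; "wrist_force": force on the tool from outside, world axes, zero at the start; "wrist_torque": the same for the moment, N m; "width": finger opening in m; "grasp_force": force on a finger pad.
Only numpy, scipy, OpenCV 4.12 (cv2) and the standard library are available. Lean on these libraries where they do the work, as an engineer would, in place of code of your own. Each camera call takes 0.05 s, during which the arm holds its last target. There are 200 camera calls.

## Working session

There is one attempt and no reset: what is moved stays moved. The work goes in short steps, Python scripts to look and compute and a shell command to move; the robot and the scene stay as the last step left them, time stands still between calls to the robot, and variables do not carry over. Pictures are saved under pics/ and viewed, at most 10 in all, crops included, and the job is handed in when it is done.

```bash
mkdir -p pics; ls
python3 - <<'E'
from rig import readout, grab_frame, env
import cv2
s=readout.sense(); print({k:s[k] for k in ('clock','position','tcp_rot','width','wrist_force')})
for n in ('scene','top'):
    f=grab_frame(n); cv2.imwrite(f'pics/{n}0.png',f['pixels'][:,:,::-1]); print(n,f['intrinsics'],f['D'],f['xyz'],f['orientation'])
print(grab_frame('wrist')['mount'])
E
```

```text
pics
{'clock': 0.0, 'position': array([ 0.2283025 , -0.52699523,  0.24736645]), 'tcp_rot': array([-3.07418329e+00, -6.37186349e-01,  4.75891917e-04]), 'width': 0.0851619610513571, 'wrist_force': array([-0.09177357, -0.40646593,  0.32282807])}
scene [[458.93257349   0.         317.78612835]
 [  0.         458.93257349 240.73766588]
 [  0.           0.           1.        ]] [-0.09849295  0.          0.          0.          0.        ] [0.06539359 0.38571288 0.76475021] [-1.25055599  2.30405773 -0.96118897]
top [[603.95385438   0.         308.27716952]
 [  0.         603.95385438 235.37368288]
 [  0.           0.           1.        ]] [-0.02021363  0.          0.          0.          0.        ] [0.41039262 0.01912782 1.13111251] [-2.11385088  2.17533504 -0.12993484]
[[ 6.07182752e-04 -9.60511509e-01 -2.78239595e-01  6.96730908e-02]
 [ 9.99999631e-01  7.52274617e-04 -4.14699785e-04  9.94250091e-04]
 [ 6.07636501e-04 -2.78239241e-01  9.60511611e-01 -1.26028231e-01]
 [ 0.00000000e+00  0.00000000e+00  0.00000000e+00  1.00000000e+00]]
```

View pics/scene0.png

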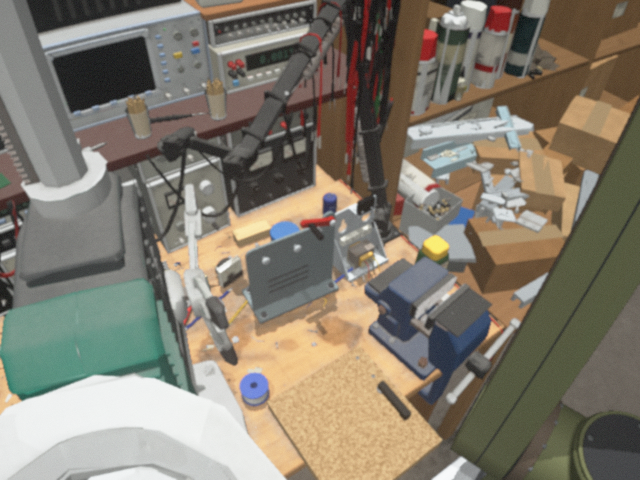

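View pics/top0.png

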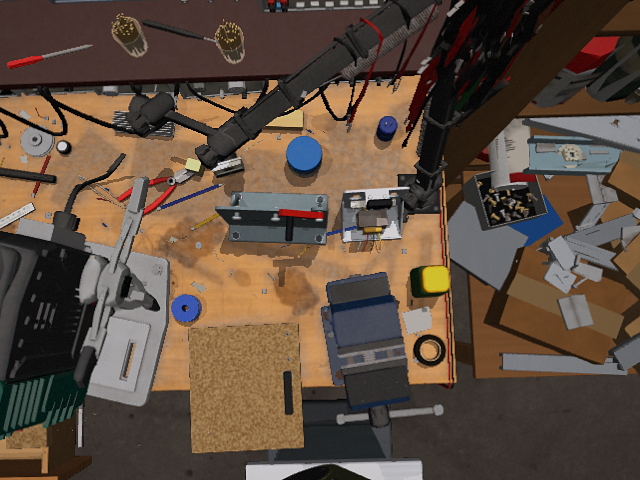

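The pictures show the stand at top pixel (277,220), the bracket at (373,215) to its right, the vice at (365,335), the jar at (304,155), the flask at (430,280) and the spool at (185,308). The red keeper is near shut at (302,213).

```bash
python3 - <<'E'
import cv2
a=cv2.imread('pics/top0.png')[170:260,205:425]; cv2.imwrite('pics/c1.png',cv2.resize(a,None,fx=3.6,fy=3.6,interpolation=cv2.INTER_CUBIC))
a=cv2.imread('pics/scene0.png')[190:330,235:415]; cv2.imwrite('pics/c2.png',cv2.resize(a,None,fx=4,fy=4,interpolation=cv2.INTER_CUBIC))
E
cat > h.py <<'E'
import numpy as np, cv2
from scipy.spatial.transform import Rotation as R
from rig import readout, grab_frame, env
CAM={'scene':(458.93257349,317.78612835,240.73766588,-0.09849295,[0.06539359,0.38571288,0.76475021],[-1.25055599,2.30405773,-0.96118897]),
'top':(603.95385438,308.27716952,235.37368288,-0.02021363,[0.41039262,0.01912782,1.13111251],[-2.11385088,2.17533504,-0.12993484])}
def cam(n):
    f,cx,cy,k,p,r=CAM[n]
    return np.array([[f,0,cx],[0,f,cy],[0,0,1]]),np.array([k,0,0,0,0.]),np.array(p),R.from_rotvec(r).as_matrix()
def wcam(f,s):
    m=f['mount']; Rt=R.from_rotvec(s['tcp_rot']).as_matrix()
    return f['intrinsics'],np.asarray(f['D'],float),Rt@m[:3,3]+s['position'],Rt@m[:3,:3]
def onz(c,px,z):  # pixel -> world at height z
    K,D,p,Rm=c
    u=cv2.undistortPoints(np.array([[px]],float),K,D)[0,0]
    d=Rm@np.array([u[0],u[1],1]); return p+d*(z-p[2])/d[2]
def proj(c,P):
    K,D,p,Rm=c
    rv=cv2.Rodrigues(Rm.T)[0]; return cv2.projectPoints(np.atleast_2d(np.array(P,float)),rv,-Rm.T@p,K,D)[0][:,0]
def rect(pts,yaw,o):  # body points -> world
    return R.from_euler('z',yaw).apply(pts)+o
E
```

```text
(no output)
```

View pics/c1.png

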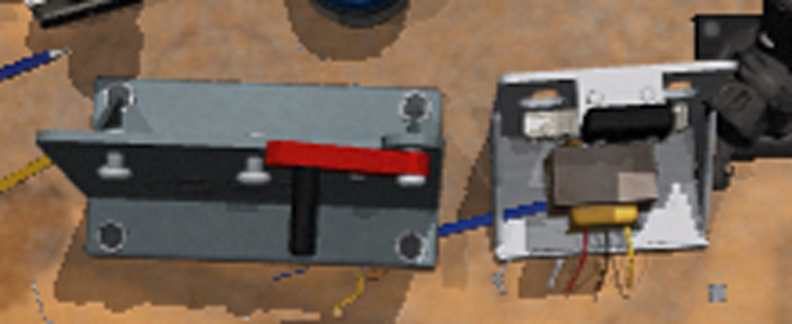

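View pics/c2.png

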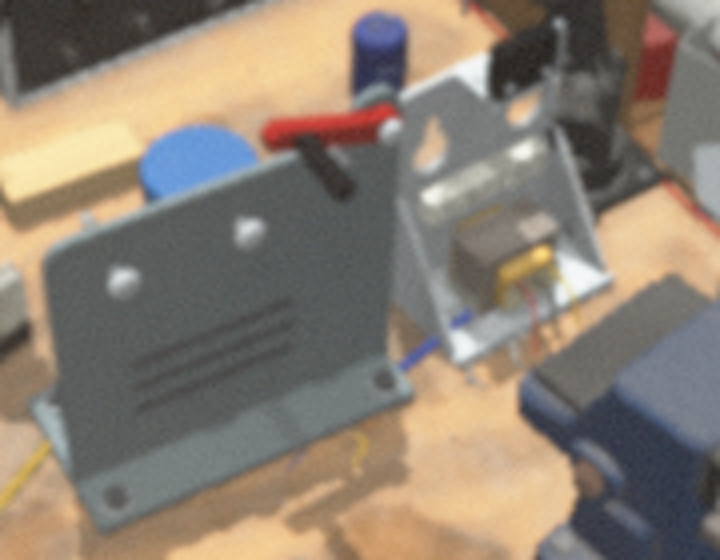

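```bash
cat > fit.py <<'E'
from h import *
from scipy.optimize import least_squares
T=lambda a,b:('top',(a/3.6+205-.4,b/3.6+170-.4)); S=lambda a,b:('scene',(a/4+235-.4,b/4+190-.4))
st=[((-.03,.066,.01),T(87,255)),((-.03,-.118,.01),T(435,264)),((.065,-.118,.01),T(442,95)),((.065,.066,.01),T(95,80)),((0,.066,.18),T(37,133)),
((-.0105,.032,.15),S(124,283)),((-.0105,-.032,.15),S(249,233)),((-.03,.066,.01),S(103,527)),((-.03,-.118,.01),S(411,395))]
br=[((-.03,.02,.184),T(584,122)),((-.03,-.02,.184),T(674,122)),((-.068,.055,.003),T(497,258)),((-.068,-.055,.003),T(706,243)),((-.002,.055,.15),T(501,79)),((-.002,-.055,.15),T(733,66)),
((-.068,.055,.003),S(455,360)),((-.068,-.055,.003),S(608,282)),((-.004,.032,.1),S(432,155))]
def fit(L,x0):
    f=lambda q:np.concatenate([proj(cam(n),rect(np.array(P),q[2],[q[0],q[1],0]))[0]-px for P,(n,px) in L])
    r=least_squares(f,x0,loss='soft_l1'); print(np.round(r.x,4),'yaw deg',np.degrees(r.x[2]).round(2)); print(np.round(r.fun.reshape(-1,2),1).tolist()); return r.x
if __name__=='__main__':
    a=fit(st,[.6,.07,0]); b=fit(br,[.6,-.1,0])
    for n,P in dict(studL=(-.0035,.032,.15),studR=(-.0035,-.032,.15),hinge=(-.032,-.104,.187),pegshut=(-.032,-.056,.187)).items(): print(n,rect(np.array(P),a[2],[a[0],a[1],0]).round(4))
    print('grip',rect(np.array((-.03,0,.172)),b[2],[b[0],b[1],0]).round(4))
    c=cam('top'); print('peg end top z.187',onz(c,T(302,250)[1],.187),onz(c,T(308,170)[1],.187))
    for n,px,z in (('jar',(304,155),.062),('flask',(431,281),.107),('spool',(185,308),.03),('lamp/clamp',(418,195),.15)): print(n,onz(c,px,z).round(3))
E
python3 fit.py
```

```text
[ 0.5845  0.1159 -0.0683] yaw deg -3.91
[[-0.8, -0.6], [0.6, 0.7], [0.5, -2.2], [-0.1, -1.6], [-1.5, 1.3], [0.4, 0.7], [0.6, 0.9], [-1.1, -0.2], [1.4, -2.0]]
[ 0.6193 -0.083   0.0303] yaw deg 1.73
[[0.1, -0.6], [0.1, -2.1], [-0.6, 0.7], [-0.3, 1.4], [-0.9, -0.1], [1.1, -0.5], [0.9, 1.9], [1.1, 0.1], [-0.4, -0.5]]
studL [0.5832 0.1481 0.15  ]
studR [0.5788 0.0842 0.15  ]
hinge [0.5455 0.0143 0.187 ]
pegshut [0.5487 0.0622 0.187 ]
grip [ 0.5893 -0.0839  0.172 ]
peg end top z.187 [0.5340697  0.06213631 0.187     ] [0.56950329 0.05867124 0.187     ]
jar [0.704 0.036 0.062]
flask [ 0.466 -0.173  0.107]
spool [0.434 0.26  0.03 ]
lamp/clamp [ 0.606 -0.152  0.15 ]
```

Both fits agree with the given sizes to about 2 px, so I move above the keeper peg now.

```bash
python3 -m crank '[[1,0.031,-0.0243,-0.004,0],[1,0.031,-0.0243,-0.004,0],[1,0.031,-0.0243,-0.004,0],[1,0.031,-0.0243,-0.004,0],[1,0.031,-0.0243,-0.004,0],[1,0.031,-0.0243,-0.004,0],[1,0.031,-0.0243,-0.004,0],[1,0.031,-0.0243,0,0],[1,0.031,-0.0243,0,0],[1,0.031,-0.0243,0,0],[1,0.031,-0.0243,0,0],[1,0.031,-0.0243,0,0]]'
python3 -m crank '[[1,0.031,-0.0243,0,-7],[1,0,0,0,-7],[1,0,0,0,-7],[1,0,0,0,-7],[1,0,0,0,-7],[1,0,0,0,-7],[1,0,0,0,-7],[1,0,0,0,-7],[1,0,0,0,-7],[1,0,0,0,-7],[1,0,0,0,-7],[1,0,0,0,-7]]'
cat > w.py <<'E'
from h import *
def goal(P,yaw):
    s=readout.sense(); M=R.from_rotvec(s['tcp_rot']).as_matrix(); y=np.degrees(np.arctan2(M[1,0],M[0,0]))
    d=M.T@(np.array(P)-s['position']); print('t',round(s['clock'],2),'pos',s['position'].round(4),'yaw',y.round(2),'tilt z',M[:,2].round(3),'F',s['wrist_force'].round(1),'T',s['wrist_torque'].round(2),'w',round(s['width'],4)); print('tool shift',d.round(4),'spin',-((yaw-y+180)%360-180).round(2))
E
python3 -c "
from w import *
goal([.549,.0605,.27],176.1)"
```

```text
clock: 1.15
position: [0.4543, -0.1102, 0.2763]
tcp_rot: [3.076, 0.638, -0.0]
wrist_force: [0.5, -0.0, 0.1]
width: 0.085
grasp_force: 0.0
clock: 2.15
position: [0.4725, -0.0775, 0.276]
tcp_rot: [-1.851, -2.537, 0.0]
wrist_force: [-0.5, 0.0, 0.2]
width: 0.0852
grasp_force: 0.0
t 2.15 pos [ 0.4725 -0.0775  0.276 ] yaw 107.77 tilt z [-0.001  0.    -1.   ] F [-0.5  0.   0.2] T [ 0.02 -0.05  0.04] w 0.0852
tool shift [0.1081 0.115  0.006 ] spin -68.33
```

```bash
python3 -m crank '[[1,0.027,0.0288,0,0],[1,0.027,0.0288,0,0],[1,0.027,0.0288,0,0],[1,0.027,0.0288,0,0],[1,0,0,0,-7],[1,0,0,0,-7],[1,0,0,0,-7],[1,0,0,0,-7],[1,0,0,0,-7],[1,0,0,0,-7],[1,0,0,0,-7],[1,0,0,0,-7]]'
python3 -m crank '[[1,0,0,0,-7],[1,0,0,0,-5.3],[1,0,0,0,0],[1,0,0,0,0]]'
python3 - <<'E'
from w import *
goal([.549,.0605,.27],176.1)
s=readout.sense(); f=grab_frame('wrist'); cv2.imwrite('pics/w1.png',f['pixels'][:,:,::-1]); c=wcam(f,s)
import pickle; pickle.dump(c,open('c_w1','wb'))
a=[.5845,.1159,-.0683]
for P in ((-.0105,.032,.15),(-.0105,-.032,.15),(0,.066,.18),(-.05,-.056,.187),(-.012,-.104,.187)): print(P,proj(c,rect(np.array(P),a[2],[a[0],a[1],0])).round(1))
E
```

```text
clock: 3.15
position: [0.55, 0.06, 0.2759]
tcp_rot: [-0.443, -3.109, 0.0]
wrist_force: [-0.6, 0.4, -0.4]
width: 0.0852
grasp_force: 0.0
clock: 3.48
position: [0.5501, 0.0599, 0.276]
tcp_rot: [-0.121, -3.139, 0.0]
wrist_force: [0.3, -0.3, -0.6]
width: 0.0856
grasp_force: 0.0
t 3.48 pos [0.5501 0.0599 0.276 ] yaw 175.57 tilt z [-0.001 -0.    -1.   ] F [ 0.3 -0.3 -0.6] T [0.04 0.01 0.01] w 0.0856
tool shift [0.0011 0.0005 0.006 ] spin -0.53
(-0.0105, 0.032, 0.15) [[435.6 262.6]]
(-0.0105, -0.032, 0.15) [[354.3 263.3]]
(0, 0.066, 0.18) [[495.8 290.3]]
(-0.05, -0.056, 0.187) [[324.2 225.5]]
(-0.012, -0.104, 0.187) [[254.  280.5]]
```

View pics/w1.png

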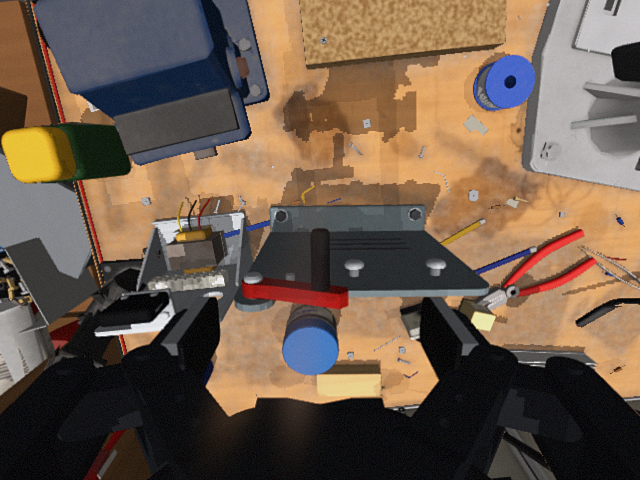

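The wrist view shows the stud heads at (354,266) and (436,266), within 3 px of prediction. The peg runs from its free end at (320,230) to (319,287), and the bracket is at left around (185,270).

Run:
```python
from w import *
import pickle
c=pickle.load(open('c_w1','rb')); s=cam('scene')
for x in (.5845,.5865):
  for th in (0,.1,.2,.3,.4):
    P=[(-.05,-.104+.048*np.cos(th),.187+.048*np.sin(th)),(-.006,-.104+.066*np.cos(th),.187+.066*np.sin(th))]
    Q=rect(np.array(P),-.0683,[x,.1159,0]); print(x,th,proj(c,Q).round(1).tolist(),((proj(s,Q)-[235,190])*4).round(0).tolist())
print(proj(c,rect(np.array([(-.0105,.032,.15),(-.0105,-.032,.15)]),-.0683,[.5865,.1159,0])))
```

```text
0.5845 0 [[324.2, 225.5], [350.8, 287.9]] [[338.0, 215.0], [256.0, 167.0]]
0.5845 0.1 [[323.9, 227.3], [351.2, 291.9]] [[339.0, 207.0], [256.0, 157.0]]
0.5845 0.2 [[322.9, 229.1], [350.5, 296.1]] [[341.0, 199.0], [258.0, 145.0]]
0.5845 0.3 [[321.0, 230.9], [348.9, 300.5]] [[343.0, 191.0], [261.0, 134.0]]
0.5845 0.4 [[318.3, 232.8], [346.0, 305.0]] [[347.0, 182.0], [265.0, 122.0]]
0.5865 0 [[324.4, 228.5], [350.9, 290.5]] [[336.0, 212.0], [253.0, 165.0]]
0.5865 0.1 [[324.2, 230.3], [351.3, 294.6]] [[337.0, 204.0], [254.0, 154.0]]
0.5865 0.2 [[323.1, 232.2], [350.7, 298.9]] [[338.0, 196.0], [255.0, 143.0]]
0.5865 0.3 [[321.3, 234.1], [349.0, 303.4]] [[341.0, 188.0], [259.0, 131.0]]
0.5865 0.4 [[318.6, 236.0], [346.2, 308.0]] [[344.0, 179.0], [263.0, 119.0]]
[[435.60116197 265.02087068]
 [354.45187324 265.71145085]]
```

```bash
python3 -m crank '[[1,0,0,0.025,0],[1,0,0,0.025,0],[1,0,0,0.02,0],[1,0,0,0.007,0],[0.5,0,0,0,0],[0.1,0,0,0,0],[0.1,0,0,0,0],[0.1,0,0,0,0],[0.1,0,0,0,0],[0.1,0,0,0,0],[0.1,0,0,0,0]]'
python3 - <<'E'
from w import *
goal([.5506,.0601,.199],176.1)
s=readout.sense();print(s['grasp_force'])
# arc in tool axes for stand-plane: dy_stand, dz
p=lambda t:np.array([.048*np.cos(t),.048*np.sin(t)])
T=np.linspace(.3,1.62,12); print(np.diff([p(t) for t in T],axis=0).round(4).tolist())
E
```

```text
clock: 4.45
position: [0.5509, 0.0604, 0.2002]
tcp_rot: [0.117, 3.138, 0.001]
wrist_force: [0.1, 3.2, 2.2]
width: 0.0098
grasp_force: 48.5
t 4.45 pos [0.5509 0.0604 0.2002] yaw 175.72 tilt z [ 0.002  0.001 -1.   ] F [0.1 3.2 2.2] T [ 0.15 -0.01  0.1 ] w 0.0098
tool shift [ 0.0003 -0.0003  0.0012] spin -0.38
48.52267384529114
[[-0.002, 0.0054], [-0.0027, 0.0051], [-0.0033, 0.0048], [-0.0038, 0.0043], [-0.0043, 0.0038], [-0.0047, 0.0033], [-0.0051, 0.0027], [-0.0054, 0.0021], [-0.0056, 0.0014], [-0.0057, 0.0008], [-0.0058, 0.0001]]
```

```bash
python3 -m crank '[[0.1,0,-0.002,-0.0054,0],[0.1,0,-0.0027,-0.0051,0],[0.1,0,-0.0033,-0.0048,0],[0.1,0,-0.0038,-0.0043,0],[0.1,0,0,0,0]]'
python3 -c "
from w import *
goal([.5506,.0601,.199],176.1)"
```

```text
clock: 4.87
position: [0.5502, 0.0498, 0.2205]
tcp_rot: [0.118, 3.137, 0.006]
wrist_force: [-0.5, 6.5, 5.0]
width: 0.0097
grasp_force: 47.3
t 4.87 pos [0.5502 0.0498 0.2205] yaw 175.7 tilt z [ 0.002  0.004 -1.   ] F [-0.5  6.5  5. ] T [ 1.08 -0.05  0.1 ] w 0.0097
tool shift [0.0004 0.0102 0.0215] spin -0.4
```

```bash
python3 -m crank '[[0.1,0,-0.0043,-0.0038,0],[0.1,0,-0.0047,-0.0033,0],[0.1,0,-0.0051,-0.0027,0],[0.1,0,-0.0054,-0.0021,0],[0.1,0,-0.0056,-0.0014,0],[0.1,0,-0.0057,-0.0008,0],[0.1,0,-0.0058,0,0],[0.1,0,0,0,0],[0.1,0,0,0,0]]'
python3 - <<'E'
from w import *
goal([.5506,.0601,.199],176.1)
f=grab_frame('scene'); a=f['pixels'][170:300,260:420,::-1]; cv2.imwrite('pics/s2.png',cv2.resize(a,None,fx=4,fy=4,interpolation=cv2.INTER_CUBIC))
E
```

```text
clock: 5.62
position: [0.5479, 0.0133, 0.2368]
tcp_rot: [0.117, 3.134, 0.006]
wrist_force: [-2.5, 6.2, 14.0]
width: 0.0097
grasp_force: 47.9
t 5.62 pos [0.5479 0.0133 0.2368] yaw 175.71 tilt z [ 0.005  0.004 -1.   ] F [-2.5  6.2 14. ] T [1.29 0.34 0.11] w 0.0097
tool shift [0.001  0.0467 0.0379] spin -0.39
```

View pics/s2.png

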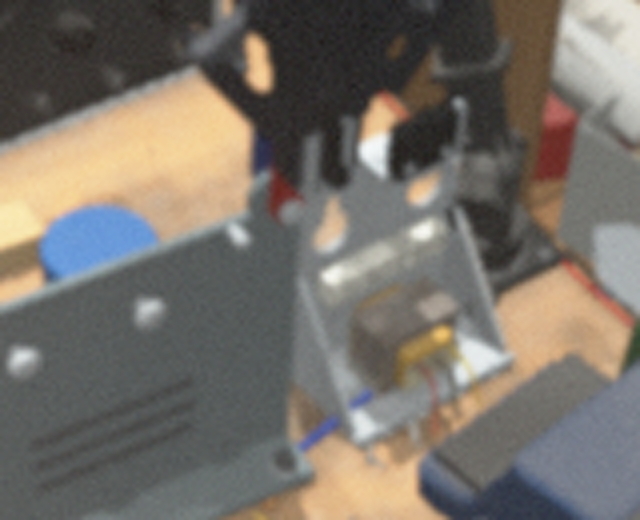

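The keeper stands upright at about (275,190) in the gripper, clear of the bracket. I release it and go over to the bracket grip.

```bash
python3 -m crank '[[0.4,0,0,0,0],[0.4,0,0,0,0],[0.4,0,0,0,0],[0.4,0,0,-0.03,0],[0.4,0,0,-0.03,0],[0.4,0,0,-0.03,0],[0.8,-0.016,-0.031,0,0],[0.8,-0.016,-0.031,0,0],[0.8,-0.016,-0.031,0,0],[0.8,0,0,0,7],[0.8,0,0,0,7],[0.8,0,0,0,7]]'
python3 -m crank '[[0.8,0,0,0,7],[0.8,0,0,0,7],[0.8,0,0,0,7],[0.8,0,0,0,7],[0.8,0,0,0,7],[0.8,0,0,0,7],[0.8,0,0,0,7],[0.8,0,0,0,7],[0.8,0,0,0,7],[0.8,0,0,0,0],[0.8,0,0,0,0]]'
python3 - <<'E'
from w import *
goal([.5893,-.0839,.172],91.7)
s=readout.sense(); f=grab_frame('wrist'); cv2.imwrite('pics/w2.png',f['pixels'][:,:,::-1]); c=wcam(f,s)
import pickle; pickle.dump(c,open('c_w2','wb'))
for P in ((-.03,.02,.184),(-.03,-.02,.184),(-.002,.055,.15),(-.068,.055,.003),(-.068,-.055,.003)): print(P,proj(c,rect(np.array(P),.0303,[.6193,-.083,0])).round(1))
for th in (1.57,):
  print(proj(c,rect(np.array([(-.05,-.104,.235),(-.006,-.104,.253)]),-.0683,[.5865,.1159,0])))
E
```

```text
clock: 6.67
position: [0.5874, -0.086, 0.3219]
tcp_rot: [-0.699, -3.06, 0.001]
wrist_force: [-0.3, 0.4, 0.1]
width: 0.0679
grasp_force: 0.0
clock: 7.58
position: [0.5874, -0.0849, 0.3224]
tcp_rot: [-2.184, -2.257, 0.002]
wrist_force: [-0.9, 0.6, -0.3]
width: 0.0684
grasp_force: 0.0
t 7.58 pos [ 0.5874 -0.0849  0.3224] yaw 91.9 tilt z [-0.001 -0.    -1.   ] F [-0.9  0.6 -0.3] T [ 0.01 -0.   -0.05] w 0.0684
tool shift [0.001  0.0022 0.1504] spin 0.2
(-0.03, 0.02, 0.184) [[322.9 207.1]]
(-0.03, -0.02, 0.184) [[322.6 255.4]]
(-0.002, 0.055, 0.15) [[355.6 159.6]]
(-0.068, 0.055, 0.003) [[292.1 154. ]]
(-0.068, -0.055, 0.003) [[293.6 237.5]]
[[226.40741098  84.02284239]
 [300.38449325  87.26535951]]
```

View pics/w2.png

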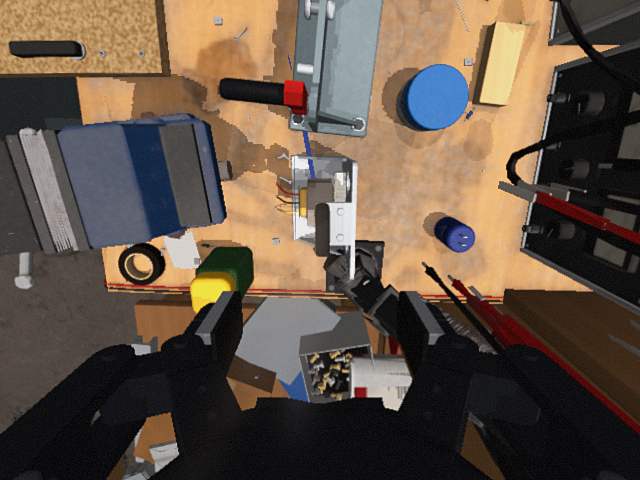

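The grip runs (322,205)–(322,256), which matches the prediction within 2 px. The upright keeper is at (295,95) and the lamp base at (350,265), just right of the bracket. I descend and grasp.

```bash
python3 -m crank '[[0.7,0.001,0.002,0.035,0],[0.7,0,0,0.035,0],[0.7,0,0,0.035,0],[0.7,0,0,0.03,0],[0.7,0,0,0.016,0],[0.3,0,0,0,0],[0,0,0,0,0],[0,0,0,0,0],[0,0,0,0,0],[0,0,0,0,0],[0,0,0,0,0],[0,0,0,0,0]]'
python3 -c "
from w import *
goal([.5893,-.0839,.170],91.7)"
```

```text
clock: 8.63
position: [0.5906, -0.0839, 0.1739]
tcp_rot: [2.185, 2.253, 0.003]
wrist_force: [-1.9, -0.2, 5.9]
width: 0.011
grasp_force: 60.1
t 8.63 pos [ 0.5906 -0.0839  0.1739] yaw 91.74 tilt z [ 0.003 -0.001 -1.   ] F [-1.9 -0.2  5.9] T [-0.03  0.16  0.02] w 0.011
tool shift [ 0.     -0.0013  0.0039] spin 0.04
```

```bash
python3 -m crank '[[0,0,0,-0.01,0],[0,0.003,-0.006,-0.02,0],[0,0.003,-0.006,-0.03,0],[0,0,-0.006,-0.03,0],[0,0,-0.006,-0.03,0],[0,0,-0.006,-0.03,0],[0,0,-0.006,-0.03,0],[0,0,-0.02,0,0],[0,0,-0.02,0,0],[0,0,-0.01,0,0],[0,0,0,0,0],[0,0,0,0,0]]'
python3 - <<'E'
from w import *
g=.06; goal([.5865-(.03+g)*.9977,.1159+(.03+g)*.0682,.344],86.09)
f=grab_frame('scene'); cv2.imwrite('pics/s3.png',cv2.resize(f['pixels'][100:380,200:520,::-1],None,fx=2.2,fy=2.1))
E
```

```text
clock: 9.63
position: [0.5031, -0.08, 0.3515]
tcp_rot: [-2.188, -2.254, -0.0]
wrist_force: [0.1, -0.6, -7.1]
width: 0.0108
grasp_force: 59.1
t 9.63 pos [ 0.5031 -0.08    0.3515] yaw 91.71 tilt z [-0.     0.001 -1.   ] F [ 0.1 -0.6 -7.1] T [ 0.   -0.02 -0.06] w 0.0108
tool shift [ 0.2021 -0.0004  0.0076] spin 5.62
```

View pics/s3.png

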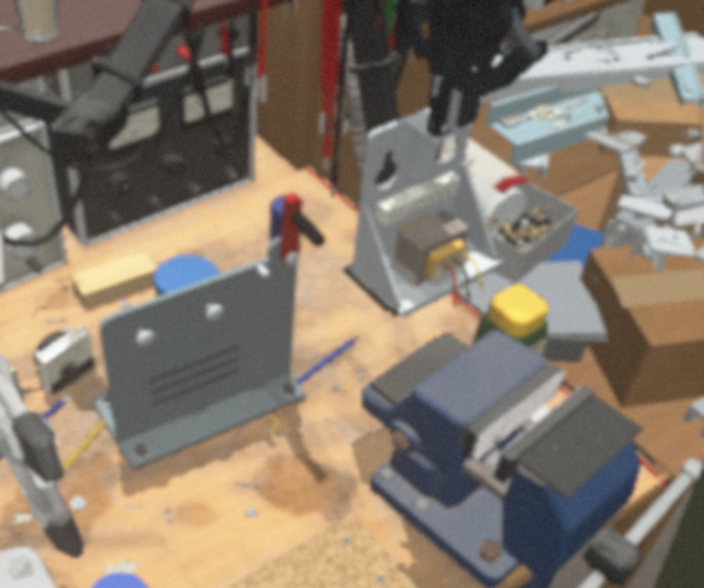

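The bracket is held level and the keeper stands clear at (290,225) in the crop. I carry the bracket across in front of the stand.

```bash
python3 - <<'E'
from w import *
q=readout.sense()['position']; y=np.radians(1.71)
for z in (.1756,.1776,.1796):
  P=rect(np.array([(-.068,.055,.003),(-.068,-.055,.003),(-.002,.055,.15)]),y,[q[0]+.03*np.cos(y),q[1]+.03*np.sin(y),z]); print(z,((proj(cam('scene'),P)-[200,100])*[2.2,2.1]).round(0).tolist())
E
python3 -m crank '[[0,0.029,0,0,0],[0,0.029,0,0,0],[0,0.029,0,0,0],[0,0.029,0,0,0],[0,0.029,0,0,0],[0,0.029,0,0,0],[0,0.028,0,0,5.6],[0,0,0,0.03,0],[0,0,0,0.03,0],[0,0,0,0.03,0],[0,0,0,0.02,0],[0,0,0,0,0]]'
python3 - <<'E'
from w import *
g=.06; goal([.5865-(.03+g)*.9977,.1159+(.03+g)*.0682,.2239],86.09)
s=readout.sense(); f=grab_frame('wrist'); c=wcam(f,s); f2=grab_frame('scene')
a=np.hstack([cv2.resize(f['pixels'],(400,300)),np.zeros((300,0,3),np.uint8)])
b=cv2.resize(f2['pixels'][190:315,225:395],None,fx=4,fy=4,interpolation=cv2.INTER_CUBIC)
cv2.imwrite('pics/s4.png',b[:,:,::-1])
y=np.radians(-3.91)
B=[(-.068,.055,.003),(-.068,-.055,.003),(-.002,.055,.15),(-.002,-.055,.15),(-.03,.02,.184)]
q=s['position'];P=rect(np.array(B),y,[q[0]+.03*np.cos(y),q[1]+.03*np.sin(y),q[2]-.1739])
print(((proj(cam('scene'),P)-[225,190])*4).round(0).tolist())
E
```

```text
0.1756 [[401.0, 316.0], [499.0, 265.0], [366.0, 134.0]]
0.1776 [[402.0, 314.0], [499.0, 264.0], [366.0, 132.0]]
0.1796 [[402.0, 312.0], [499.0, 262.0], [366.0, 130.0]]
clock: 10.68
position: [0.4986, 0.1241, 0.2389]
tcp_rot: [-2.292, -2.143, -0.002]
wrist_force: [1.6, 0.2, -6.1]
width: 0.0109
grasp_force: 59.6
t 10.68 pos [0.4986 0.1241 0.2389] yaw 86.15 tilt z [-0.001  0.003 -1.   ] F [ 1.6  0.2 -6.1] T [ 0.62 -0.31  0.18] w 0.0109
tool shift [-0.0022 -0.0018  0.015 ] spin 0.06
[[234.0, 596.0], [447.0, 498.0], [147.0, 275.0], [382.0, 184.0], [253.0, 231.0]]
```

View pics/s4.png

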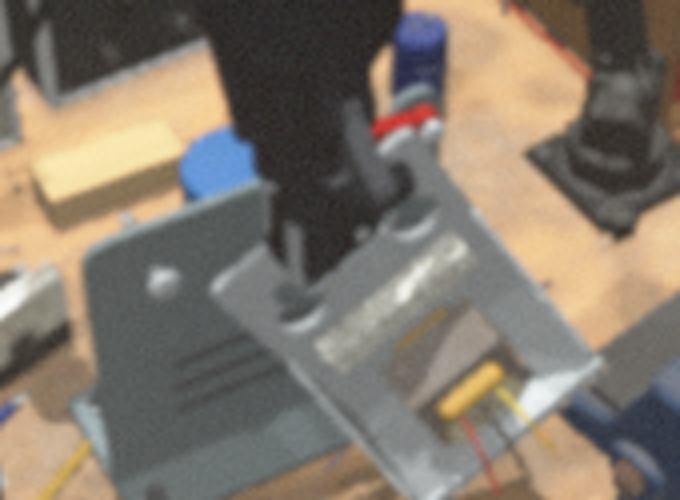

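The crop shows a mishap. The bracket struck the keeper on the way across: it now hangs rolled in the grip, with its foot swung right towards (600,360), and the keeper has been knocked back down near (405,122). I work out the roll, then set the bracket flat in the free space in front of the stand.

```bash
python3 - <<'E'
from w import *
from scipy.optimize import least_squares
q=readout.sense()['position']; y=np.radians(-3.91)
B=np.array([(-.004,.055,.15),(-.068,-.055,.003),(-.068,.055,.003),(-.004,.032,.0885),(-.004,-.032,.0885)])
obs=np.array([(213,290),(602,362),(420,498),(300,333),(412,240)])/4+[225,190]
def f(p):
    r,dy,dz=p
    L=R.from_euler('x',r).apply(B-[-.03,0,.1739])+[0,dy,dz]
    return (proj(cam('scene'),rect(L,y,q))-obs).ravel()
r=least_squares(f,[-.3,0,0],loss='soft_l1');print(np.degrees(r.x[0]),r.x,r.fun.round(1))
L=R.from_euler('x',r.x[0]).apply(B-[-.03,0,.1739])+[0,*r.x[1:]]; print(rect(L,y,q).round(3))
E
python3 -m crank '[[0,0.013,-0.015,0,0],[0,0.013,-0.015,0,0],[0,0,0,0,0]]'
```

```text
-30.346043575523783 [-5.29638375e-01  9.29648063e-05 -2.05645214e-03] [-3.5  2.5 -0.2  0.2 -0.3  4.6  1.8 -3.   1.2 -3.1]
[[ 0.527  0.156  0.19 ]
 [ 0.452 -0.008  0.119]
 [ 0.458  0.087  0.064]
 [ 0.523  0.105  0.149]
 [ 0.52   0.05   0.181]]
clock: 11.03
position: [0.4665, 0.1518, 0.2418]
tcp_rot: [-2.292, -2.142, 0.003]
wrist_force: [-1.5, 1.3, -7.8]
width: 0.0111
grasp_force: 59.1
```

The roll is about -30° about the pinch axis. Pressing on the desk there would roll it the wrong way, so I level it by moving it right until the foot bears on the fixed vice's side, watching the force.

```bash
python3 -m crank '[[0,0,0,0.02,0],[0,-0.01,0,0,0],[0,-0.01,0,0,0],[0,-0.01,0,0,0],[0,-0.01,0,0,0],[0,-0.008,0,0,0],[0,0,0,0,0]]'
python3 -m crank '[[0,-0.008,0,0,0],[0,-0.008,0,0,0],[0,-0.006,0,0,0],[0,0,0,0,0]]'
cat > roll.py <<'E'
from w import *
f=grab_frame('scene')
import sys
cv2.imwrite(sys.argv[1],cv2.resize(f['pixels'][190:340,235:435,::-1],None,fx=4,fy=4,interpolation=cv2.INTER_CUBIC))
goal([.4665,.045,.222],86.09)
E
python3 -c "
from w import *
goal([.4665,.045,.222],86.09)
c=cam('top')
print([onz(c,p,.152).round(3) for p in ((328,280),(324,320),(390,273))])"
```

```text
clock: 11.62
position: [0.4664, 0.1, 0.2226]
tcp_rot: [2.297, 2.142, 0.001]
wrist_force: [1.2, 1.5, -7.6]
width: 0.0107
grasp_force: 58.6
clock: 11.95
position: [0.4644, 0.0787, 0.222]
tcp_rot: [2.296, 2.144, -0.001]
wrist_force: [0.6, 2.6, -7.7]
width: 0.0106
grasp_force: 58.4
t 11.95 pos [0.4644 0.0787 0.222 ] yaw 86.08 tilt z [-0.    -0.001 -1.   ] F [ 0.6  2.6 -7.7] T [ 0.72 -0.23  0.09] w 0.0106
tool shift [-0.0334  0.0044  0.    ] spin -0.01
[array([0.47 , 0.001, 0.152]), array([0.406, 0.01 , 0.152]), array([ 0.478, -0.099,  0.152])]
```

```bash
python3 -m crank '[[0,-0.006,0,0,0],[0,-0.006,0,0,0],[0,-0.006,0,0,0],[0,0,0,0,0]]'
python3 -c "
from w import *
goal([.4665,.045,.222],86.09)"
python3 -m crank '[[0,0.02,0,0,0],[0,0.02,0,0,0],[0,0,0,0,0],[0,0,0,0,0]]'
python3 -c "
from w import *
goal([.4665,.045,.222],86.09)"
```

```text
clock: 12.28
position: [0.4633, 0.0612, 0.2221]
tcp_rot: [2.296, 2.144, -0.0]
wrist_force: [0.6, 2.8, -6.7]
width: 0.0109
grasp_force: 58.4
t 12.28 pos [0.4633 0.0612 0.2221] yaw 86.1 tilt z [ 0. -0. -1.] F [ 0.6  2.8 -6.7] T [ 1.09 -0.24  0.02] w 0.0109
tool shift [-0.0159  0.0043  0.0001] spin 0.01
clock: 12.62
position: [0.4656, 0.1012, 0.2216]
tcp_rot: [2.292, 2.147, -0.004]
wrist_force: [0.7, -0.7, -5.7]
width: 0.0109
grasp_force: 58.5
t 12.62 pos [0.4656 0.1012 0.2216] yaw 86.24 tilt z [-0.001 -0.003 -1.   ] F [ 0.7 -0.7 -5.7] T [ 0.14 -0.01  0.01] w 0.0109
tool shift [-0.0561  0.0046 -0.0003] spin 0.15
```

```bash
python3 -m crank '[[0,-0.02,0,0,0],[0,-0.02,0,0,0],[0,-0.008,0,0,0],[0,-0.005,0,0,0],[0,-0.004,0,0,0],[0,0,0,0,0]]'
python3 -m crank '[[0,0.02,0,0,0],[0,0.02,0,0,0],[0,0,0,0,0],[0,0,0,0,0]]'
python3 -c "
from w import *
goal([.4665,.045,.222],86.09)"
```

```text
clock: 13.12
position: [0.4623, 0.0452, 0.2224]
tcp_rot: [-2.297, -2.142, -0.003]
wrist_force: [1.0, 5.3, -4.1]
width: 0.0108
grasp_force: 59.2
clock: 13.45
position: [0.4646, 0.0847, 0.2217]
tcp_rot: [2.293, 2.146, -0.003]
wrist_force: [-0.5, 0.1, -6.5]
width: 0.0109
grasp_force: 58.7
t 13.45 pos [0.4646 0.0847 0.2217] yaw 86.23 tilt z [-0.001 -0.002 -1.   ] F [-0.5  0.1 -6.5] T [-0.07  0.03 -0.01] w 0.0109
tool shift [-0.0395  0.0045 -0.0002] spin 0.14
```

```bash
python3 -m crank '[[0,0.022,0,0,0],[0,0.022,0,0,0],[0,0.021,0,0.005,0],[0,0,0,0.015,0],[0,0,0,0.015,0],[0,0,0,0.007,0],[0,0,0,0.003,0],[0,0,0,0.003,0],[0,0,0,0,0]]'
python3 -c "
from w import *
goal([.4646,.15,.174],86.09)"
```

```text
clock: 14.2
position: [0.4719, 0.1523, 0.1799]
tcp_rot: [2.297, 2.143, 0.015]
wrist_force: [-7.9, 8.1, 32.1]
width: 0.0109
grasp_force: 66.0
t 14.2 pos [0.4719 0.1523 0.1799] yaw 86.03 tilt z [ 0.007  0.006 -1.   ] F [-7.9  8.1 32.1] T [ 0.91  2.   -0.13] w 0.0109
tool shift [-0.0028 -0.0072  0.0058] spin -0.06
```

```bash
python3 -m crank '[[0,0,0,-0.006,0],[0,0,0,0,0],[0.3,0,0,0,0],[0.3,0,0,0,0],[0.6,0,0,0,0],[0.6,0,0,0,0],[0.6,0,0,0,0],[0.7,0,0,-0.03,0],[0.7,0,0,-0.04,0],[0.7,0,0,-0.04,0],[0.7,0,0,-0.02,0]]'
python3 - <<'E'
from w import *
goal([.4646,.15,.174],86.09)
s=readout.sense(); f=grab_frame('wrist'); c=wcam(f,s)
import pickle; pickle.dump((c,f['pixels']),open('c_w3','wb'))
g=grab_frame('scene')['pixels']; t=grab_frame('top')['pixels']
pickle.dump((g,t),open('st3','wb'))
w=cv2.resize(f['pixels'][60:420,60:580],(800,554))[:,:]
a=cv2.resize(g[190:310,245:405],(400,300)); b=cv2.resize(t[180:290,215:365],(400,300))
w=cv2.resize(f['pixels'],(400,300)); e=cv2.resize(f['pixels'][120:300,220:460],(400,300))
cv2.imwrite('pics/m.png',np.vstack([np.hstack([w,e]),np.hstack([a,b])])[:,:,::-1])
E
```

```text
clock: 15.12
position: [0.4711, 0.1501, 0.3145]
tcp_rot: [2.293, 2.143, 0.009]
wrist_force: [0.7, 0.6, 0.0]
width: 0.0598
grasp_force: 0.0
t 15.12 pos [0.4711 0.1501 0.3145] yaw 86.12 tilt z [ 0.006  0.001 -1.   ] F [0.7 0.6 0. ] T [-0.   -0.03  0.01] w 0.0598
tool shift [-0.0008 -0.0073  0.1404] spin 0.03
```

View pics/m.png

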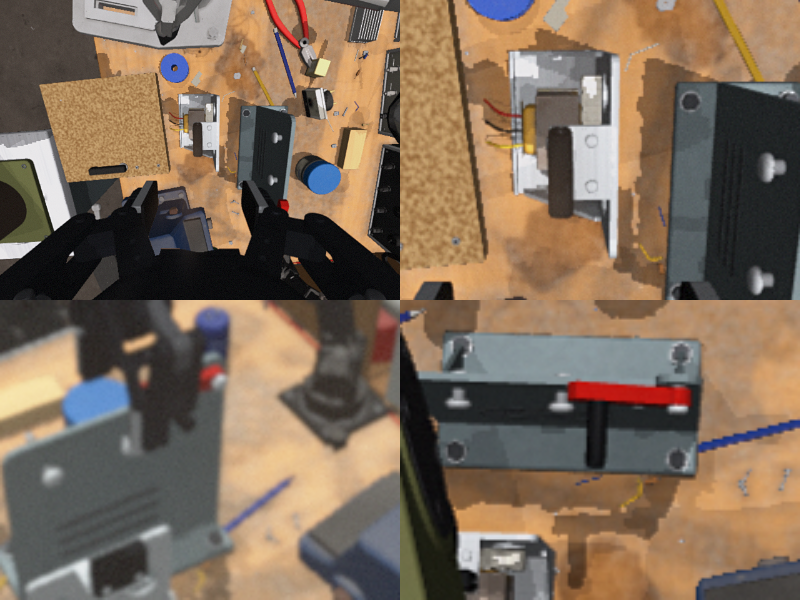

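The montage shows the bracket standing flat on its foot, clear of the spool and the vice, with its grip at (560,172) in the top right panel. The keeper is back near shut, with its peg end at (596,466) in the bottom right panel.

Run:
```python
from w import *
import pickle
from scipy.optimize import least_squares
c,_=pickle.load(open('c_w3','rb')); k=400/240; e=lambda a,b:((a-400)/k+220,b/k+120)
L=[((-.03,.02,.184),e(560,128)),((-.03,-.02,.184),e(561,216)),((-.068,.055,.003),e(512,52)),((-.068,-.055,.003),e(515,194)),((-.002,.055,.15),e(615,53)),((-.002,-.055,.15),e(612,257))]
def fit(L,x0):
    f=lambda q:np.concatenate([proj(c,rect(np.array(P),q[2],[q[0],q[1],0]))[0]-px for P,px in L])
    r=least_squares(f,x0,loss='soft_l1'); print(r.x.round(4),np.degrees(r.x[2]).round(2),r.fun.reshape(-1,2).round(1).tolist()); return r.x
b=fit(L,[.5,.15,-.068]); print('grip',rect(np.array([-.03,0,.17]),b[2],[b[0],b[1],0]).round(4))
fit([((-.0105,.032,.15),e(771,164)),((-.0105,-.032,.15),e(758,280))],[.5865,.1159,-.068])
t=cam('top')
for th in (0,.1,.2,.3,.4):
    P=[(-.05,-.104+.048*np.cos(th),.187+.048*np.sin(th)),(-.012,-.104+.066*np.cos(th),.187+.066*np.sin(th))]
    q=proj(t,rect(np.array(P),-.0683,[.5865,.1159,0])); print(th,(400+(q[:,0]-215)*2.667).round(),(300+(q[:,1]-180)*2.727).round())
```

```text
[ 0.4996  0.1568 -0.0551] -3.16 [[-0.1, 2.9], [0.0, 0.4], [-1.6, -2.1], [-0.2, -1.8], [0.3, -1.1], [0.7, 0.8]]
grip [0.4697 0.1584 0.17  ]
[ 0.5877  0.1156 -0.08  ] -4.58 [[-0.0, 0.9], [0.0, -1.2]]
0 [594. 567.] [463. 397.]
0.1 [594. 566.] [462. 395.]
0.2 [595. 567.] [461. 394.]
0.3 [596. 569.] [460. 392.]
0.4 [599. 573.] [459. 390.]
```

```bash
python3 -m crank '[[1,-0.028,0.0287,0,0],[1,-0.028,0.0287,0,0],[1,-0.0285,0.0287,0.01,0],[1,0,0,0.01,-7],[1,0,0,0.01,-7],[1,0,0,0.01,-7],[1,0,0,0,-7],[1,0,0,0,-7],[1,0,0,0,-7],[1,0,0,0,-7],[1,0,0,0,-7],[1,0,0,0,-7]]'
python3 -m crank '[[1,0,0,0,-7],[1,0,0,0,-7],[1,0,0,0,-7],[1,0,0,0,-5.9],[1,0,0,0,0],[1,0,0,0,0]]'
python3 - <<'E'
from w import *
goal([.5508,.0601,.199],175.9)
E
```

```text
clock: 16.27
position: [0.5481, 0.0595, 0.2675]
tcp_rot: [-0.826, -3.027, 0.002]
wrist_force: [-0.9, -0.2, -0.5]
width: 0.0853
grasp_force: 0.0
clock: 16.77
position: [0.5485, 0.0595, 0.2682]
tcp_rot: [-0.114, -3.136, 0.0]
wrist_force: [-0.5, -0.1, 0.3]
width: 0.0852
grasp_force: 0.0
t 16.77 pos [0.5485 0.0595 0.2682] yaw 175.85 tilt z [-0.003 -0.    -1.   ] F [-0.5 -0.1  0.3] T [-0.02 -0.02  0.  ] w 0.0852
tool shift [-0.0025  0.0008  0.0692] spin -0.05
```

```bash
python3 -m crank '[[1,-0.002,0.001,0.025,0],[1,0,0,0.025,0],[1,0,0,0.018,0],[0.5,0,0,0,0],[0.1,0,0,0,0],[0.1,0,0,0,0],[0.1,0,0,0,0],[0.1,0,0,0,0],[0.1,0,0,0,0],[0.1,0,0,0,0]]'
python3 -c "
from w import *
goal([.5508,.0601,.199],175.9)"
python3 -m crank '[[0.1,0,-0.002,-0.0054,0],[0.1,0,-0.0027,-0.0051,0],[0.1,0,-0.0033,-0.0048,0],[0.1,0,-0.0038,-0.0043,0],[0.1,0,0,0,0]]'
```

```text
clock: 17.6
position: [0.5523, 0.0616, 0.2032]
tcp_rot: [0.11, 3.137, 0.004]
wrist_force: [0.3, 4.0, 2.8]
width: 0.0095
grasp_force: 42.8
t 17.6 pos [0.5523 0.0616 0.2032] yaw 176.0 tilt z [ 0.003  0.002 -1.   ] F [0.3 4.  2.8] T [ 0.63 -0.07  0.05] w 0.0095
tool shift [ 0.0014 -0.0016  0.0042] spin 0.1
clock: 18.02
position: [0.5517, 0.0534, 0.2238]
tcp_rot: [0.11, 3.136, 0.016]
wrist_force: [-1.1, 15.1, 8.2]
width: 0.0091
grasp_force: 41.9
```

```bash
python3 -m crank '[[0.1,0,0.0008,-0.0038,0],[0.1,0,-0.0036,-0.0038,0],[0.1,0,-0.0041,-0.0034,0],[0.1,0,-0.0044,-0.0029,0],[0.1,0,-0.0047,-0.0024,0],[0.1,0,-0.0049,-0.0019,0],[0.1,0,-0.0051,-0.0013,0],[0.1,0,-0.0052,-0.0008,0],[0.1,0,-0.0044,-0.0002,0],[0.1,0,-0.0043,0,0],[0.1,0,0,0,0]]'
python3 -m crank '[[0.35,0,0,0,0],[0.35,0,0,0,0],[0.35,0,0,0,0],[0.35,0,0,-0.03,0],[0.35,0,0,-0.03,0],[0.35,0,0,-0.03,0],[0.7,0.03,0,0,0],[0.7,0.03,0,0,0],[0.7,0,0,0,0]]'
python3 - <<'E'
from w import *
goal([.4697,.1584,.30],86.5)
f=grab_frame('scene')['pixels']; cv2.imwrite('pics/s6.png',f[:,:,::-1])
h=cv2.cvtColor(f,cv2.COLOR_RGB2HSV); m=((h[:,:,0]<6)|(h[:,:,0]>174))&(h[:,:,1]>150)&(h[:,:,2]>60)
y,x=np.nonzero(m[170:270,280:350]); print('red',len(x),x.mean()+280,y.mean()+170,x.min()+280,x.max()+280,y.min()+170,y.max()+170)
for th in (0,.3,1.2,1.4,1.57,1.7):
    P=[(-.006,-.104+r*np.cos(th),.187+r*np.sin(th)) for r in (0,.066)]
    print(th,proj(cam('scene'),rect(np.array(P),-.07,[.5867,.1159,0])).round(1).tolist())
E
```

```text
clock: 18.93
position: [0.5491, 0.0103, 0.2451]
tcp_rot: [0.109, 3.135, 0.005]
wrist_force: [-1.5, 4.7, 11.0]
width: 0.0091
grasp_force: 41.9
clock: 19.68
position: [0.4824, 0.0132, 0.332]
tcp_rot: [-0.109, -3.134, 0.001]
wrist_force: [-0.4, 0.5, -0.8]
width: 0.0598
grasp_force: 0.0
t 19.68 pos [0.4824 0.0132 0.332 ] yaw 176.03 tilt z [-0.005 -0.    -1.   ] F [-0.4  0.5 -0.8] T [0.02 0.02 0.02] w 0.0598
tool shift [0.0225 0.1439 0.0321] spin 89.53
red 106 332.52830188679246 205.77358490566039 328 337 192 221
0 [[329.7, 219.4], [298.3, 231.2]]
0.3 [[329.7, 219.4], [299.6, 222.8]]
1.2 [[329.7, 219.4], [319.1, 197.9]]
1.4 [[329.7, 219.4], [325.5, 194.2]]
1.57 [[329.7, 219.4], [331.0, 191.8]]
1.7 [[329.7, 219.4], [335.1, 190.6]]
```

```bash
python3 -m crank '[[0.7,0.0045,0.029,0,0],[0.7,0.0045,0.029,0,0],[0.7,0.0045,0.029,0,0],[0.7,0.0045,0.029,0,0],[0.7,0.0045,0.028,0,0],[0.7,0,0,0,7],[0.7,0,0,0,7],[0.7,0,0,0,7],[0.7,0,0,0,7],[0.7,0,0,0,7],[0.7,0,0,0,7],[0.7,0,0,0,7]]'
python3 -m crank '[[0.7,0,0,0,7],[0.7,0,0,0,7],[0.7,0,0,0,7],[0.7,0,0,0,7],[0.7,0,0,0,7],[0.7,0,0,0,5.5],[0.7,0,0,0,0],[0.7,0,0,0,0]]'
python3 - <<'E'
from w import *
import pickle
goal([.4697,.1584,.171],86.5)
s=readout.sense(); f=grab_frame('wrist'); c=wcam(f,s); pickle.dump((c,f['pixels']),open('c_w4','wb'))
b=[.4996,.1568,-.0551]; st=[.5867,.1158,-.072]
print(proj(c,rect(np.array([(-.03,.02,.184),(-.03,-.02,.184)]),b[2],[b[0],b[1],0])).round(1).tolist())
# dark grip blob
g=cv2.cvtColor(f['pixels'],cv2.COLOR_RGB2GRAY)
q=proj(c,rect(np.array([(-.03,0,.184)]),b[2],[b[0],b[1],0]))[0].astype(int); 
w=(g[q[1]-50:q[1]+50,q[0]-30:q[0]+30]<45).astype(np.uint8)
n,l,stt,ce=cv2.connectedComponentsWithStats(w); i=1+stt[1:,4].argmax(); print(stt[i][:2]+[q[0]-30,q[1]-50],stt[i][2:],ce[i]+[q[0]-30,q[1]-50])
# bright stud heads
for P in ((-.0105,.032,.15),(-.0105,-.032,.15)):
    p=proj(c,rect(np.array([P]),st[2],[*st[:2],0]))[0]; u=p.astype(int); r=g[u[1]-14:u[1]+15,u[0]-14:u[0]+15]
    w=(r>150).astype(np.uint8); n,l,stt,ce=cv2.connectedComponentsWithStats(w); 
    if n>1: i=1+stt[1:,4].argmax(); print(p.round(1),(ce[i]+u-14).round(1),stt[i])
E
```

```text
clock: 20.73
position: [0.4764, 0.1582, 0.3315]
tcp_rot: [-1.41, -2.807, 0.001]
wrist_force: [-0.0, 0.7, 0.3]
width: 0.0599
grasp_force: 0.0
clock: 21.4
position: [0.4762, 0.1582, 0.3316]
tcp_rot: [-2.285, -2.156, 0.001]
wrist_force: [0.7, -0.2, 0.0]
width: 0.06
grasp_force: 0.0
t 21.4 pos [0.4762 0.1582 0.3316] yaw 86.66 tilt z [-0. -0. -1.] F [ 0.7 -0.2  0. ] T [-0.04 -0.03  0.01] w 0.06
tool shift [-1.000e-04 -6.400e-03  1.606e-01] spin 0.16
[[311.9, 206.2], [312.3, 253.0]]
[305 203] [ 7 17 43] [307.41860465 209.27906977]
[430.5 225. ] [431.1 226.3] [14 10  4 13 37]
[423.6 288.4] [424.3 291.2] [14 12  4 11 37]
```

Run:
```python
from w import *
import pickle
c,f=pickle.load(open('c_w4','rb')); g=cv2.cvtColor(f,cv2.COLOR_RGB2GRAY)
print(g[190:270:2,312]); print(g[230,290:350:2]); print(g[226,415:450]);print(g[210:245,431]); print(g[274:308,424])
```

```text
[ 95  93  95  99 105 114  47  66  70  46  49  50  54  51  52  54  55  56
  61  63  55  62  63  57  62  72  67  65  61  62  69  63 104 124 125 128
 125 124 125 127]
[220 215 215 218 214 217 228 218  47  57  63  55  62  59  55 194 199 200
 208 204 209 203 209 212 209 214 231 212 166 177]
[ 24  16  37  35  37  30  30  32  33  45  55  62  81 124 138 164 192 175
 139 150 151 150 153 155 127  58  28  36  34  34  31  38  34  34  26]
[ 31  32  34  38  31  34  30  43  83 124 157 160 173 182 183 192 192 192
 195 193 190 183 160 116  49  31  36  33  32  40  38  31  36  37  33]
[ 31  32  36  29  31  32  33  41  70  98 121 138 158 183 186 193 196 202
 204 206 199 197 180 117  39  28  34  33  35  30  26  12  12  18]
```

```bash
python3 -m crank '[[0.7,0,-0.0064,0.04,0],[0.7,0,0,0.04,0],[0.7,0,0,0.04,0],[0.7,0,0,0.028,0],[0.7,0,0,0.01,0],[0.3,0,0,0,0],[0,0,0,0,0],[0,0,0,0,0],[0,0,0,0,0],[0,0,0,0,0],[0,0,0,0,0],[0,0,0,0,0]]'
python3 -c "
from w import *
goal([.4697,.1584,.171],86.1)"
python3 -m crank '[[0,0,0,-0.01,0],[0,0,0,-0.02,0],[0,0,0,-0.02,0],[0,0,0,0,0],[0,0,0,0,0]]'
python3 - <<'E'
from w import *
g=.03; y=-.072; goal([.5867-(.03+g)*np.cos(y),.1148-(.03+g)*np.sin(y),.224],90-4.12)
E
```

```text
clock: 22.45
position: [0.4702, 0.1592, 0.1762]
tcp_rot: [2.287, 2.152, 0.006]
wrist_force: [-2.1, -0.1, 6.5]
width: 0.011
grasp_force: 60.1
t 22.45 pos [0.4702 0.1592 0.1762] yaw 86.52 tilt z [ 0.004  0.001 -1.   ] F [-2.1 -0.1  6.5] T [ 0.09  0.36 -0.08] w 0.011
tool shift [-0.0008 -0.0005  0.0052] spin 0.42
clock: 22.87
position: [0.47, 0.1588, 0.2251]
tcp_rot: [2.286, 2.152, 0.004]
wrist_force: [0.4, 0.4, -7.0]
width: 0.0108
grasp_force: 59.0
t 22.87 pos [0.47   0.1588 0.2251] yaw 86.53 tilt z [ 0.003  0.001 -1.   ] F [ 0.4  0.4 -7. ] T [ 0.09  0.05 -0.01] w 0.0108
tool shift [-0.0361  0.0591  0.0012] spin 0.65
```

```bash
python3 -m crank '[[0,-0.012,0.011,-0.001,0.6],[0,-0.012,0.011,0,0],[0,-0.012,0.011,0,0],[0,0,0.011,0,0],[0,0,0,0,0],[0,0,0,0,0]]'
python3 - <<'E'
from w import *
import pickle
g=.03; y=-.072; goal([.5867-(.03+g)*np.cos(y),.1154-(.03+g)*np.sin(y),.2262],90-4.12)
f=grab_frame('scene')['pixels']; gr=cv2.cvtColor(f,cv2.COLOR_RGB2GRAY); pickle.dump(f,open('s7','wb')); cv2.imwrite('pics/s7.png',f[:,:,::-1])
q=readout.sense()['position']
B=np.array([(-.068,.055,.003),(-.068,-.055,.003),(-.004,.055,.13),(-.004,.032,.1),(-.004,-.032,.1)])
p=proj(cam('scene'),rect(B-[-.03,0,.1762],y,q)); print(p.round(1).tolist())
# white foot/plate edges: fit dominant line segments near front foot edge
a=p[0];b=p[1]; n=np.array([-(b-a)[1],(b-a)[0]])/np.linalg.norm(b-a)
for t in (.1,.2,.3,.4,.5,.6,.7,.8,.9):
    o=a+t*(b-a); pr=[int(gr[int(round(v)),int(round(u))]) for u,v in (o+n*k for k in range(-7,8))]; print(t,n.round(2),pr)
E
```

```text
clock: 23.37
position: [0.5105, 0.12, 0.224]
tcp_rot: [-2.299, -2.139, 0.002]
wrist_force: [0.8, -0.0, -7.2]
width: 0.0108
grasp_force: 59.0
t 23.37 pos [0.5105 0.12   0.224 ] yaw 85.88 tilt z [-0.002  0.001 -1.   ] F [ 0.8 -0.  -7.2] T [ 0.09  0.08 -0.01] w 0.0108
tool shift [ 0.0009  0.0163 -0.0023] spin -0.0
[[282.4, 338.8], [334.6, 315.0], [262.7, 269.2], [275.8, 275.8], [307.8, 262.9]]
0.1 [0.41 0.91] [242, 242, 244, 245, 242, 216, 216, 140, 119, 103, 100, 94, 98, 98, 94]
0.2 [0.41 0.91] [173, 185, 177, 190, 178, 173, 158, 131, 120, 110, 108, 106, 109, 109, 107]
0.3 [0.41 0.91] [159, 160, 158, 160, 155, 155, 133, 125, 118, 113, 108, 110, 112, 106, 110]
0.4 [0.41 0.91] [143, 148, 157, 155, 156, 156, 139, 132, 123, 108, 103, 102, 106, 106, 107]
0.5 [0.41 0.91] [126, 126, 136, 152, 146, 141, 132, 123, 118, 125, 136, 126, 118, 105, 100]
0.6 [0.41 0.91] [112, 108, 118, 123, 131, 143, 126, 129, 120, 102, 96, 94, 104, 120, 106]
0.7 [0.41 0.91] [182, 182, 198, 198, 213, 202, 183, 148, 139, 121, 120, 110, 120, 119, 99]
0.8 [0.41 0.91] [239, 240, 240, 241, 237, 225, 153, 122, 109, 101, 101, 104, 93, 106, 94]
0.9 [0.41 0.91] [246, 247, 246, 241, 233, 180, 180, 139, 135, 151, 154, 150, 151, 151, 150]
```

The bracket's foot edge lies within 1 px of the predicted level pose, so the grip is true. I press it onto the studs.

```bash
python3 -m crank '[[0,0.001,0.008,-0.0022,0],[0,0,0.01,0,0],[0,0,0.008,0,0],[0,0,0,0,0]]'
python3 -m crank '[[0,0,0.005,0,0],[0,0,0.005,0,0],[0,0,0,0,0]]'
python3 - <<'E'
from w import *
g=0; y=-.072; goal([.5867-(.03+g)*np.cos(y),.1154-(.03+g)*np.sin(y),.2262],90-4.12)
E
```

```text
clock: 23.75
position: [0.54, 0.1192, 0.2279]
tcp_rot: [2.297, 2.139, 0.005]
wrist_force: [0.2, -0.5, -5.7]
width: 0.0105
grasp_force: 59.0
clock: 24.0
position: [0.548, 0.1181, 0.2273]
tcp_rot: [2.298, 2.14, 0.002]
wrist_force: [0.1, 0.6, -5.8]
width: 0.0109
grasp_force: 59.0
t 24.0 pos [0.548  0.1181 0.2273] yaw 85.92 tilt z [ 0.001 -0.    -1.   ] F [ 0.1  0.6 -5.8] T [0.12 0.03 0.01] w 0.0109
tool shift [0.0001 0.0088 0.0011] spin 0.04
```

```bash
python3 -m crank '[[0,0,0.003,0.001,0],[0,0,0.003,0,0],[0,0,0,0,0]]'
python3 -m crank '[[0,0,0.003,0,0],[0,0,0.002,0,0],[0,0,0,0,0]]'
python3 - <<'E'
from w import *
g=0; y=-.072; goal([.5867-(.03+g)*np.cos(y),.1154-(.03+g)*np.sin(y),.2262],90-4.12)
E
```

```text
clock: 24.25
position: [0.5533, 0.1177, 0.2263]
tcp_rot: [2.299, 2.141, 0.001]
wrist_force: [-0.2, -0.5, -5.1]
width: 0.011
grasp_force: 59.0
clock: 24.5
position: [0.5545, 0.1174, 0.2258]
tcp_rot: [-2.295, -2.138, 0.008]
wrist_force: [-7.1, -0.1, -2.8]
width: 0.0108
grasp_force: 59.7
t 24.5 pos [0.5545 0.1174 0.2258] yaw 85.95 tilt z [-0.007 -0.    -1.   ] F [-7.1 -0.1 -2.8] T [0.13 1.24 0.18] w 0.0108
tool shift [ 0.0003  0.0023 -0.0005] spin 0.07
```

```bash
python3 -m crank '[[0,0,0,0.004,0],[0,0,0,0.004,0],[0,0,0,0,0]]'
python3 -m crank '[[0,0,0,0.004,0],[0,0,0,0.004,0],[0,0,0,0,0]]'
python3 - <<'E'
from w import *
g=0; y=-.072; goal([.5845-(.03+g)*np.cos(y),.1154-(.03+g)*np.sin(y),.2042],90-4.12)
E
```

```text
clock: 24.75
position: [0.5544, 0.1175, 0.2171]
tcp_rot: [-2.295, -2.138, 0.008]
wrist_force: [-4.3, 1.0, -6.3]
width: 0.0108
grasp_force: 59.0
clock: 25.0
position: [0.5543, 0.1178, 0.2092]
tcp_rot: [-2.295, -2.138, 0.007]
wrist_force: [-4.2, 1.1, -7.1]
width: 0.0107
grasp_force: 59.0
t 25.0 pos [0.5543 0.1178 0.2092] yaw 85.95 tilt z [-0.007  0.    -1.   ] F [-4.2  1.1 -7.1] T [0.31 0.97 0.16] w 0.0107
tool shift [-0.0002  0.0003  0.005 ] spin 0.07
```

```bash
python3 -m crank '[[0,0,0,0.003,0],[0,0,0,0.003,0],[0,0,0,0,0]]'
python3 -m crank '[[0,0,0,0.002,0],[0,0,0,0.002,0],[0,0,0,0,0]]'
python3 - <<'E'
from w import *
g=0; y=-.072; goal([.5845-(.03+g)*np.cos(y),.1154-(.03+g)*np.sin(y),.2042],90-4.12)
E
```

```text
clock: 25.25
position: [0.5542, 0.1183, 0.2048]
tcp_rot: [-2.295, -2.138, 0.005]
wrist_force: [-8.5, 1.8, 1.2]
width: 0.0108
grasp_force: 60.3
clock: 25.5
position: [0.5541, 0.1184, 0.2043]
tcp_rot: [-2.295, -2.139, 0.003]
wrist_force: [-15.2, 2.0, 21.3]
width: 0.0107
grasp_force: 63.2
t 25.5 pos [0.5541 0.1184 0.2043] yaw 85.97 tilt z [-0.004  0.002 -1.   ] F [-15.2   2.   21.3] T [0.32 2.3  0.2 ] w 0.0107
tool shift [-0.0008  0.0005  0.0001] spin 0.09
```

The bracket stopped hard at TCP z 0.2043, against 0.2042 expected, so the studs are home. I release, rise, and move to the keeper.

```bash
python3 -m crank '[[0,0,0,-0.003,0],[0.1,0,-0.002,0,0],[0.3,0,0,0,0],[0.3,0,0,0,0],[0.35,0,0,0,0],[0.35,0,0,0,0],[0.35,0,0,-0.02,0],[0.35,0,0,-0.03,0],[0.35,0,0,-0.03,0],[0.35,0,0,-0.03,0],[0.35,0,0,0,0]]'
python3 - <<'E'
from w import *
y=-.072; goal([.5508,.0103,.34],175.9)
f=grab_frame('scene')['pixels']; gr=cv2.cvtColor(f,cv2.COLOR_RGB2GRAY); cv2.imwrite('pics/s8.png',f[:,:,::-1])
for z in (.028,):
  p=proj(cam('scene'),rect(np.array([(-.068,.055,z+.003),(-.068,-.055,z+.003)]),y,[.5845,.1154,0])); a,b=p; n=np.array([-(b-a)[1],(b-a)[0]])/np.linalg.norm(b-a)
  for t in (.1,.2,.3,.5,.7,.8,.9):
    o=a+t*(b-a); print(t,[int(gr[int(round(v)),int(round(u))]) for u,v in (o+n*k for k in range(-7,8))])
h=cv2.cvtColor(f,cv2.COLOR_RGB2HSV); m=((h[:,:,0]<6)|(h[:,:,0]>174))&(h[:,:,1]>150)&(h[:,:,2]>60)
yy,x=np.nonzero(m[170:270,280:350]); print('red',len(x),x.min()+280,x.max()+280,yy.min()+170,yy.max()+170)
E
```

```text
clock: 26.42
position: [0.5596, 0.1178, 0.3203]
tcp_rot: [2.294, 2.135, 0.016]
wrist_force: [1.1, -0.4, 0.7]
width: 0.0302
grasp_force: 0.0
t 26.42 pos [0.5596 0.1178 0.3203] yaw 85.91 tilt z [ 0.013  0.002 -1.   ] F [ 1.1 -0.4  0.7] T [ 0.04 -0.01 -0.06] w 0.0302
tool shift [-0.1078 -0.0008 -0.02  ] spin -89.99
0.1 [234, 244, 244, 243, 243, 234, 173, 135, 120, 115, 112, 108, 110, 111, 112]
0.2 [161, 161, 164, 190, 198, 206, 176, 149, 126, 103, 104, 107, 109, 107, 114]
0.3 [159, 159, 160, 159, 164, 167, 155, 131, 116, 106, 105, 105, 106, 109, 117]
0.5 [124, 131, 140, 155, 157, 152, 143, 126, 110, 102, 99, 99, 97, 101, 105]
0.7 [181, 197, 191, 220, 201, 201, 177, 145, 115, 118, 120, 107, 107, 99, 113]
0.8 [236, 242, 242, 241, 238, 231, 175, 135, 107, 99, 102, 106, 101, 100, 107]
0.9 [246, 245, 248, 248, 246, 235, 174, 137, 119, 123, 124, 142, 142, 155, 146]
red 109 329 349 170 219
```

The hung bracket is exactly at its predicted home pose after release, and the keeper is still upright. Next I push the peg over from the right with closed fingers.

```bash
python3 -m crank '[[0,-0.03,-0.001,0,0],[0,-0.03,-0.001,0,0],[0,-0.03,-0.001,0,0],[0,-0.03,0,0,0],[0,-0.03,0,0,0],[0,0,0,0.03,0],[0,0,0,0.03,0],[0,0,0,0.02,0],[0,0,0,0,0]]'
python3 -c "
from w import *
goal([.546,-.005,.24],85.9)"
```

```text
clock: 27.22
position: [0.5381, -0.032, 0.2277]
tcp_rot: [-2.294, -2.134, 0.011]
wrist_force: [-1.3, 0.6, -1.1]
width: 0.0
grasp_force: 0.0
t 27.22 pos [ 0.5381 -0.032   0.2277] yaw 85.86 tilt z [-0.011  0.001 -1.   ] F [-1.3  0.6 -1.1] T [0.02 0.06 0.05] w 0.0
tool shift [ 0.0275  0.0058 -0.0123] spin -0.04
```

```bash
python3 -m crank '[[0,0.01,0.007,-0.008,0],[0,0.008,0,0,0],[0,0.006,0,0,0],[0,0.006,0,0,0],[0,0.006,0,0.001,0],[0,0.006,0,0.001,0],[0,0,0,0,0]]'
python3 -c "
from w import *
goal([.548,.031,.227],85.9)"
```

```text
clock: 27.8
position: [0.5517, 0.0108, 0.2393]
tcp_rot: [-2.297, -2.142, -0.001]
wrist_force: [-0.6, 0.5, 1.0]
width: 0.0001
grasp_force: 0.0
t 27.8 pos [0.5517 0.0108 0.2393] yaw 85.99 tilt z [ 0.     0.001 -1.   ] F [-0.6  0.5  1. ] T [-0.04  0.01  0.01] w 0.0001
tool shift [ 0.0199 -0.0051  0.0123] spin 0.09
```

```bash
python3 -m crank '[[0,0.005,-0.003,0.003,0],[0,0.005,0,0.003,0],[0,0.005,0,0.003,0],[0,0.005,0,0.003,0],[0,0,0,0,0]]'
cat > red.py <<'E'
from w import *
goal([.548,.031,.227],85.9)
f=grab_frame('scene')['pixels']; h=cv2.cvtColor(f,cv2.COLOR_RGB2HSV); m=((h[:,:,0]<6)|(h[:,:,0]>174))&(h[:,:,1]>150)&(h[:,:,2]>60); m[:, :285]=0; m[:,348:]=0; m[:185]=0; m[250:]=0
n,l,s,c=cv2.connectedComponentsWithStats(m.astype(np.uint8)); 
for i in range(1,n):
    if s[i,4]>6: print(s[i],c[i].round(1))
t=grab_frame('top')['pixels']; h=cv2.cvtColor(t,cv2.COLOR_RGB2HSV); m=((h[:,:,0]<6)|(h[:,:,0]>174))&(h[:,:,1]>150)&(h[:,:,2]>60); m=m[195:235,250:345]
n,l,s,c=cv2.connectedComponentsWithStats(m.astype(np.uint8)); print('top',[(s[i]+[250,195,0,0,0]).tolist() for i in range(1,n) if s[i,4]>6])
for th in (0,.2,.4,.8,1.2):
    P=[(-.006,-.104+r*np.cos(th),.187+r*np.sin(th)) for r in (0,.066)]; Q=rect(np.array(P),-.072,[.585,.1152,0])
    print(th,proj(cam('scene'),Q).round(0).tolist(),proj(cam('top'),Q).round(0).tolist())
E
python3 red.py
```

```text
clock: 28.22
position: [0.5498, 0.0306, 0.2262]
tcp_rot: [-2.297, -2.14, 0.001]
wrist_force: [-0.7, -0.1, -0.4]
width: -0.0001
grasp_force: 0.0
t 28.22 pos [0.5498 0.0306 0.2262] yaw 85.95 tilt z [-0.002  0.001 -1.   ] F [-0.7 -0.1 -0.4] T [-0.05 -0.01 -0.05] w -0.0001
tool shift [ 0.0002 -0.0018 -0.0008] spin 0.05
[309 207   8   7  35] [312.1 210.1]
top []
0 [[331.0, 220.0], [299.0, 232.0]] [[320.0, 215.0], [278.0, 213.0]]
0.2 [[331.0, 220.0], [300.0, 226.0]] [[320.0, 215.0], [278.0, 212.0]]
0.4 [[331.0, 220.0], [302.0, 220.0]] [[320.0, 215.0], [280.0, 210.0]]
0.8 [[331.0, 220.0], [309.0, 208.0]] [[320.0, 215.0], [289.0, 208.0]]
1.2 [[331.0, 220.0], [320.0, 198.0]] [[320.0, 215.0], [304.0, 207.0]]
```

```bash
python3 -m crank '[[0,-0.006,0,0,0],[0,0,-0.002,-0.02,0],[0,0,0,-0.016,0],[0,0.016,0,0,0],[0,0.017,0,0,0],[0,0,0,0,0],[0,0,0,0.012,0],[0,0,0,0.012,0],[0,0,0,0.006,0],[0,0,0,0.006,0],[0,0,0,0.006,0],[0,0,0,0,0]]'
python3 red.py
```

```text
clock: 29.32
position: [0.5503, 0.0569, 0.2213]
tcp_rot: [-2.298, -2.142, -0.001]
wrist_force: [-0.3, 0.3, 1.4]
width: 0.0
grasp_force: 0.6
t 29.32 pos [0.5503 0.0569 0.2213] yaw 85.97 tilt z [ 0.  0. -1.] F [-0.3  0.3  1.4] T [ 0.15 -0.07 -0.02] w 0.0
tool shift [-0.026  -0.0004 -0.0057] spin 0.07
[325 219   6   6  18] [327.1 220.9]
[301 222   8   6  34] [304.4 224.5]
top [[315, 212, 6, 7, 36]]
0 [[331.0, 220.0], [299.0, 232.0]] [[320.0, 215.0], [278.0, 213.0]]
0.2 [[331.0, 220.0], [300.0, 226.0]] [[320.0, 215.0], [278.0, 212.0]]
0.4 [[331.0, 220.0], [302.0, 220.0]] [[320.0, 215.0], [280.0, 210.0]]
0.8 [[331.0, 220.0], [309.0, 208.0]] [[320.0, 215.0], [289.0, 208.0]]
1.2 [[331.0, 220.0], [320.0, 198.0]] [[320.0, 215.0], [304.0, 207.0]]
```

Contact with 1.4 N and the keeper following (about 0.25 rad); press down the rest.

```bash
python3 -m crank '[[0,0.002,0,0.004,0],[0,0,0,0.003,0],[0,0,0,0.003,0],[0,0,0,0,0],[0,0,0,0,0]]'
python3 -m crank '[[0,0,0,0.002,0],[0,0,0,0.002,0],[0,0,0,0,0]]'
python3 red.py | head -4
```

```text
clock: 29.83
position: [0.55, 0.0584, 0.2107]
tcp_rot: [-2.299, -2.14, 0.002]
wrist_force: [0.1, 1.0, -0.4]
width: 0.0005
grasp_force: 0.0
clock: 30.08
position: [0.5505, 0.0585, 0.2092]
tcp_rot: [2.298, 2.14, 0.001]
wrist_force: [-3.5, -0.7, 11.0]
width: -0.0002
grasp_force: 5.5
t 30.08 pos [0.5505 0.0585 0.2092] yaw 85.93 tilt z [ 0.001 -0.    -1.   ] F [-3.5 -0.7 11. ] T [-0.05  0.57  0.01] w -0.0002
tool shift [-0.0277 -0.0005 -0.0178] spin 0.03
[301 228   7   6  30] [303.8 230.4]
top [[314, 212, 5, 7, 31]]
```

A hard stop at tip height 0.192, matching the peg top at 0.193 when shut. I withdraw and check.

```bash
python3 -m crank '[[0,0,0,-0.01,0],[0,0,0,-0.03,0],[0,0,0,-0.04,0],[0,0,0,-0.04,0],[0,0,-0.04,0,0],[0,0,-0.04,0,0],[0,0,-0.04,0,0],[0,0,0,0,0],[0,0,0,0,0]]'
python3 red.py
python3 - <<'E'
from w import *
f=grab_frame('scene')['pixels']; gr=cv2.cvtColor(f,cv2.COLOR_RGB2GRAY); y=-.072
a,b=proj(cam('scene'),rect(np.array([(-.068,.055,.031),(-.068,-.055,.031)]),y,[.5845,.1154,0])); n=np.array([-(b-a)[1],(b-a)[0]])/np.linalg.norm(b-a)
for t in (.1,.3,.7,.9):
    o=a+t*(b-a); print(t,[int(gr[int(round(v)),int(round(u))]) for u,v in (o+n*k for k in range(-7,8))])
E
```

```text
clock: 30.93
position: [0.4282, 0.0674, 0.3277]
tcp_rot: [2.298, 2.142, 0.0]
wrist_force: [0.9, -1.2, 0.4]
width: -0.0
grasp_force: 0.0
t 30.93 pos [0.4282 0.0674 0.3277] yaw 85.96 tilt z [ 0. -0. -1.] F [ 0.9 -1.2  0.4] T [ 0.02  0.01 -0.01] w -0.0
tool shift [-0.0278  0.122   0.1008] spin 0.06
[301 217  32  18 177] [316.2 225.3]
top [[278, 211, 47, 8, 305]]
0 [[331.0, 220.0], [299.0, 232.0]] [[320.0, 215.0], [278.0, 213.0]]
0.2 [[331.0, 220.0], [300.0, 226.0]] [[320.0, 215.0], [278.0, 212.0]]
0.4 [[331.0, 220.0], [302.0, 220.0]] [[320.0, 215.0], [280.0, 210.0]]
0.8 [[331.0, 220.0], [309.0, 208.0]] [[320.0, 215.0], [289.0, 208.0]]
1.2 [[331.0, 220.0], [320.0, 198.0]] [[320.0, 215.0], [304.0, 207.0]]
0.1 [230, 240, 238, 236, 233, 225, 166, 128, 117, 112, 109, 103, 104, 107, 109]
0.3 [171, 172, 168, 162, 159, 150, 138, 124, 113, 104, 99, 102, 103, 106, 107]
0.7 [159, 159, 164, 194, 189, 189, 170, 142, 118, 112, 114, 100, 101, 100, 109]
0.9 [167, 159, 159, 164, 159, 151, 136, 128, 113, 116, 114, 109, 109, 98, 99]
```

```bash
python3 -c "
from rig import env
print(env.close_job())"
```

```text
the job is handed in; nothing more can be done
None
```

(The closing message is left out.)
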